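# Lay out the parts for a brew-group repair

### The arm

A 7-joint arm with a two-finger parallel gripper is mounted at the origin on a cart in front of the work surface, level with it; the furniture and walls round the work are solid. World frame = base frame: x ahead of the robot, y to its left, z up, the work surface at z = 0. Lengths are in mm, angles in degrees, forces in N, time in s.
With the tool pointing down it reaches from about 350 to 900 mm from the base axis. Payload 7.2 kg.
Tool frame: the origin (TCP) lies at the very end of the fingers, on their centre line; the grasp point (between the pads) lies 19 mm behind it; z points along the fingers, y is the line along which they close (so a half turn about z gives the same grasp; the last joint's range is limited). The gripper opens to 88 mm and grips with 3 to 60 N. Pads are 20 mm wide; open, the fingers measure 115 mm over their backs; the gripper's body (75 mm by 178 mm) begins 61 mm behind the grasp point.
Start: joints at [-81.085, 23.554, -0.728, 91.456, 0.321, 64.991, -4.71], TCP at [138.72, 609.415, 198.553] pointing down, gripper open.
Joint ranges: [-169.25, 169.25], [-16.82, 113.86], [-84.01, 82.57], [7.8, 145.47], [-59.2, 239.2], [7.22, 106.19], [-163.78, 163.78]. Speed limits (degrees/s): [136.94, 136.94, 172.46, 172.46, 180, 180, 180].

### API

Orientations are given as [roll, pitch, yaw] about the fixed x, y, z axes, in that order (R = Rz(yaw) Ry(pitch) Rx(roll)).
In Python, from workcell import ctrl gives the robot as it stands.
- The arm moves only by the tool send_rows, never from a script. Its arguments are lists of equal length, an entry for each row: "twist": the turn, a rotation vector about the tool's x, y, z in rad, a list of three; "delta_pos": the shift along the tool's x, y, z in cm, a list of three; "claw": the opening, from 0 (shut) to 1 (fully open). In form: {"twist": [[ax, ay, az], ...], "delta_pos": [[dx, dy, dz], ...], "claw": [claw, ...]}. A call has 1 to 8 rows; each row shifts and turns the commanded pose from where the row before left it, along the tool's axes as they then stand; what a row does not reach is not made up. A row lasts 1/8 s, in which the tool goes at most 62.5 mm and 10.7 degrees, less where a joint would pass 70% of its speed; a pose out of reach is approached as far as the arm can. A call with a gripper value outside its range is refused whole. The fingers move at their own pace and stop on an object; the grip force is fixed at half the most. Time passes only in rows, so rows that do not move let the fingers close. It gives the time, the measured TCP pose, the force, the opening and the grip force at its end, in the units of the state.
- ctrl.read_state(): the state, without advancing time (a new reading comes with each control period).
- ctrl.snapshot(name): name is "side" or "top"; returns a dict with "pixels" (480x640x3 uint8, blue, green, red), "fx", "fy", "cx", "cy" (pixels), "k1" (the pictures are not rectified: a ray, as slopes to the right and down, at radius r is drawn at 1 + k1 r^2 times it, then the intrinsics apply), "T" (4x4, takes a point from camera to world coordinates). Camera axes: x right, y down, z forward; pixel columns grow to the right and rows downward; lengths in mm; the calibration is good to about 2 mm. A picture is of the moment at which its call begins. There is no depth.
- ctrl.hand_in(): hands the job in; it is judged then, once.
The state is a dict: "time_s": time; "qpos": joint angles; "dq": joint speeds; "effort": joint torques, N m; "ee_pos": TCP position; "tool_rot": TCP orientation; "contact_force": force on the tool from outside, world axes, zero at the start; "moment": the same for the moment, N m; "finger_gap": finger opening in mm; "finger_force": force on a finger pad.
Only numpy, scipy, OpenCV 4.12 (cv2) and the standard library are available. Lean on these libraries where they do the work, as an engineer would, in place of code of your own. Each camera call takes 0.05 s, during which the arm holds its last target. There are 200 camera calls.

### The job

Get the bench ready for the brew-group repair by laying four things out on the row of three round mats: put the ring gasket on the end mat beside the brew group, the solenoid valve on the end mat beside the multimeter, and the roll of tape on the middle mat between them, with the solder reel on top of the tape. Centre each one on its mat (and the reel on the tape), lying flat the same way up as it does now, let go of everything, and leave the brew group and the multimeter where they stand.

Things in the scene. Friction and masses are not known exactly. Their poses are not given: they have to be found in the camera images.
- gasket: Grey silicone ring gasket lying flat: 58 mm outside, about 24 mm hole, 9 mm high, 30 g; can be gripped across its outside near the bench. Origin: middle of its underside; z up.
- valve: Off-white solenoid valve lying flat, 40 x 55 x 21 mm, 60 g: a block 36 (x) by 22 (y) by 18 mm high, small knob on top, centred at x = -2, y = +13 mm; a 12 mm round spout at x = -8 runs out of its -y side to y = -28 mm. Grip the block along x. Origin: middle of the underside of the whole outline, block and spout together (this counts as its centre); z up. Any yaw.
- tape: Roll of black tape lying flat, 55 mm across, 19 mm high, about 50 g; its flat top carries the reel. Origin: middle of its underside; z up.
- solder_reel: White flanged reel of bare solder wire standing on one flange, 52 mm across both flanges, 35 mm high (flanges 5 mm thick at bottom and top, the wire between is 40 mm across), about 240 g; grip across the flanges or a flange. Origin: middle of its underside; z up.
- mat_left: Round plain grey bench mat, 88 mm across, 4 mm thick, fixed to the bench, with a thin dark circle near its rim and a small one at its middle; identical to the other two. The left one of the row (largest y). Origin: middle of its underside; z up.
- mat_middle: Round plain grey bench mat, 88 mm across, 4 mm thick, fixed to the bench, with a thin dark circle near its rim and a small one at its middle; identical to the other two. The middle one of the row; neighbouring mats lie 100 to 110 mm away, centre to centre. Origin: middle of its underside; z up. Its y axis points along the row to the left mat.
- mat_right: Round plain grey bench mat, 88 mm across, 4 mm thick, fixed to the bench, with a thin dark circle near its rim and a small one at its middle; identical to the other two. The right one of the row (smallest y). Origin: middle of its underside; z up.
- brew_group: Dark brew group of a coffee machine: base plate 110 x 72 mm with two upright side plates and a pale cylinder with a copper-red ring on top between them, 64 mm high, loose. It stands just past one end of the row of mats, left or right, about 125 mm from the centre of the end mat that it is beside. Not to be moved. Origin: middle of its underside; z up.
- multimeter: Yellow hand multimeter with a dark face lying flat, 154 x 77 x 44 mm, loose. It lies just past the other end of the row of mats, about 125 mm from the centre of the end mat that it is beside. Not to be moved. Origin: middle of its underside; z up.
Not all that is in view belongs to the job. Leave any green look-alike of the solder_reel alone. What is shaped like the valve but purple is not meant.

How it is judged (in metres and radians):
At the end, for the whole second after the job is handed in: Gasket on the mat beside the brew group, valve on the mat beside the multimeter, tape on the middle mat: centres within 15 mm, heights within 5 mm; reel on the tape, centres within 12 mm; all level (0.15 rad), same way up as at the start, released, at rest (((horizontal distance between brew_group and mat_left below 0.18 m and horizontal distance between multimeter and mat_right below 0.18 m and horizontal distance between gasket and mat_left below 0.015 m and horizontal distance between valve and mat_right below 0.015 m) or (horizontal distance between brew_group and mat_right below 0.18 m and horizontal distance between multimeter and mat_left below 0.18 m and horizontal distance between gasket and mat_right below 0.015 m and horizontal distance between valve and mat_left below 0.015 m)) and horizontal distance between tape and mat_middle below 0.015 m and horizontal distance between solder_reel and tape below 0.012 m and height (world z) of gasket between -0.001 and 0.009 m and angle between each of gasket, valve, tape, solder_reel's own z axis and vertical below 0.15 rad and linear speed of each of gasket, valve, tape, solder_reel below 0.02 m/s and angular speed of each of gasket, valve, tape, solder_reel below 0.3 rad/s and height (world z) of valve between -0.001 and 0.009 m and height (world z) of tape between -0.001 and 0.009 m and height (world z) of solder_reel between 0.018 and 0.028 m); the robot touches nothing.
It fails at once if the brew group is moved more than 20 mm (distance of brew_group from where it was at the start of the episode above 0.02 m).
It fails at once if the multimeter is moved more than 20 mm (distance of multimeter from where it was at the start of the episode above 0.02 m).
It also fails if it takes over 106 s, if anything falls off the work surface, if the arm or the gripper's body presses on something with over 40 N, if the wrist force passes 120 N, or if a joint passes its speed limit or range.

## Working session

There is one attempt and no reset: what is moved stays moved. The work goes in short steps, Python scripts to look and compute and a tool call to move; the robot and the scene stay as the last step left them, time stands still between calls to the robot, and variables do not carry over. Pictures are saved under pics/ and viewed, at most 14 in all, crops included, and the job is handed in when it is done.

Besides the shell and the picture viewer there is one more tool, called after ">>>" by a JSON object that holds its "method" and its "body". send_rows: Moves the arm, as the interface text tells. Its arguments: {"type":"object","properties":{"twist":{"type":"array"},"delta_pos":{"type":"array"},"claw":{"type":"array"}},"required":["twist","delta_pos","claw"]}

```bash
mkdir -p pics
cat > h.py <<'E'
import numpy as np, cv2
from workcell import ctrl
def snap(n,f=None):
    s=ctrl.snapshot(n)
    s['pixels']=np.ascontiguousarray(s['pixels'])
    if f: cv2.imwrite('pics/'+f,s['pixels'])
    return s
def ray(s,u,v):
    K=np.array([[s['fx'],0,s['cx']],[0,s['fy'],s['cy']],[0,0,1.]])
    p=cv2.undistortPoints(np.array([[[u,v]]],float),K,np.array([s['k1'],0,0,0,0.]))[0,0]
    T=np.array(s['T']); return T[:3,3],T[:3,:3]@np.array([p[0],p[1],1])
def onz(s,u,v,z):
    o,d=ray(s,u,v); return (o+d*(z-o[2])/d[2])[:2]
def proj(s,P):
    T=np.array(s['T']);K=np.array([[s['fx'],0,s['cx']],[0,s['fy'],s['cy']],[0,0,1.]])
    R=T[:3,:3].T; t=-R@T[:3,3]
    return cv2.projectPoints(np.array(P,float).reshape(-1,1,3),cv2.Rodrigues(R)[0],t,K,np.array([s['k1'],0,0,0,0.]))[0][:,0]
E
python3 - <<'E'
from h import *
for n in('top','side'):
    s=snap(n,n+'1.png'); print(n,s['fx'],s['k1'],np.round(s['T'],3).tolist())
st=ctrl.read_state(); print(st['ee_pos'],st['tool_rot'],st['finger_gap'],st['time_s'])
E
```

```text
top 577.9426278820141 -0.08376556919236723 [[0.043, -0.975, 0.219, 281.806], [-0.999, -0.041, 0.013, 49.478], [-0.004, -0.22, -0.976, 1199.982], [0.0, 0.0, 0.0, 1.0]]
side 528.8084420491488 0.02285221972990291 [[-0.998, -0.041, 0.04, 510.492], [-0.057, 0.668, -0.742, 873.857], [0.004, -0.743, -0.669, 781.363], [0.0, 0.0, 0.0, 1.0]]
[138.64788706 608.95463097 197.81356524] [-1.79920596e+02  5.53565302e-03  1.67179764e+02] 87.39728505219162 0.1
```

View pics/top1.png

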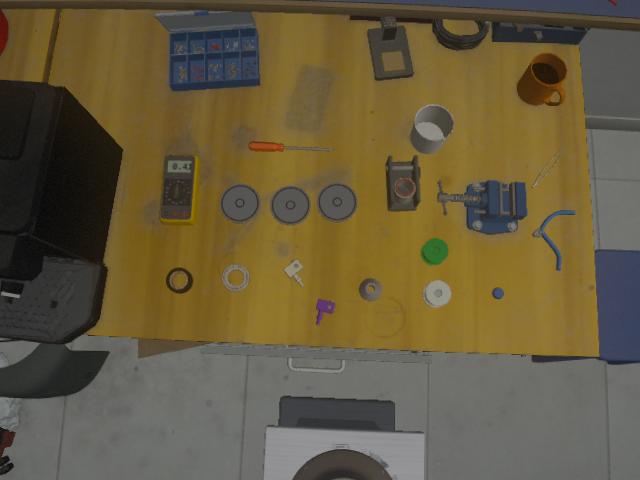

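View pics/side1.png

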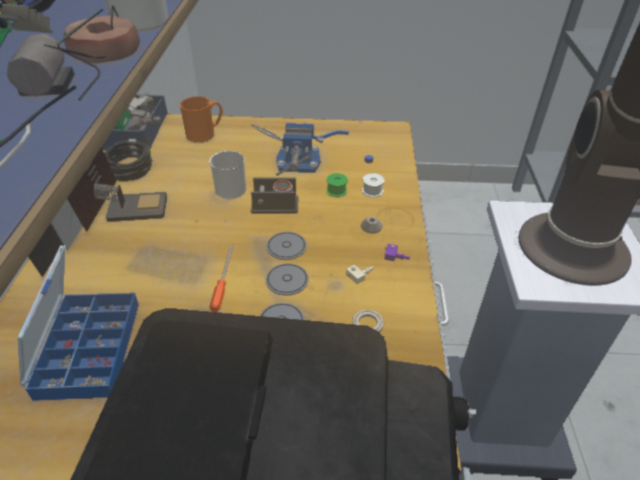

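The top view shows the multimeter at (180,190), at the left end of the row, and the brew group at (404,185), at the right end. The mats are at (240,203), (290,205) and (337,202).

Candidates:
- **Gasket:** pale ring (236,277) or grey ring/cone (370,290).
- **Tape:** black ring (180,280).
- **Valve:** off-white (293,270). The purple one at (325,310) is not meant.
- **Reel:** white (437,293). The green one at (434,251) is not meant.

I'll check the rings in an enlarged crop.

Run:
```python
from h import *
t=cv2.imread('pics/top1.png');d=cv2.imread('pics/side1.png')
a=cv2.resize(t[230:330,160:460],(798,266),interpolation=cv2.INTER_CUBIC)
b=cv2.resize(d[165:340,320:430],(207,330),interpolation=cv2.INTER_CUBIC)
b=cv2.resize(d[205:340,330:430],(244,330),interpolation=cv2.INTER_CUBIC)
c=cv2.resize(t[255:305,165:255],(550,306),interpolation=cv2.INTER_CUBIC)
o=np.zeros((600,798,3),np.uint8);o[:266]=a;o[268:598,:244]=b;o[268:574,247:797]=c
cv2.imwrite('pics/c1.png',o)
s=snap('top')
for n,u,v,z in [('black',180,280,19),('pale',236,277,9),('cone',370,290,9),('valve',293,270,18),('white',437,293,35),('green',434,251,35),('mL',240,203,4),('mM',290,205,4),('mR',337,202,4),('meter',180,190,44)]:
    p=onz(s,u,v,z);q=onz(s,u+1,v,z); print(n,p.round(),np.linalg.norm(q-p).round(2))
```

```text
black [432. 351.] 2.09
pale [445. 237.] 2.09
cone [429. -43.] 2.07
valve [463. 118.] 2.07
white [ 425. -177.] 2.04
green [ 512. -170.] 2.07
mL [606. 241.] 2.16
mM [606. 133.] 2.15
mR [616.  32.] 2.15
meter [618. 363.] 2.12
```

View pics/c1.png

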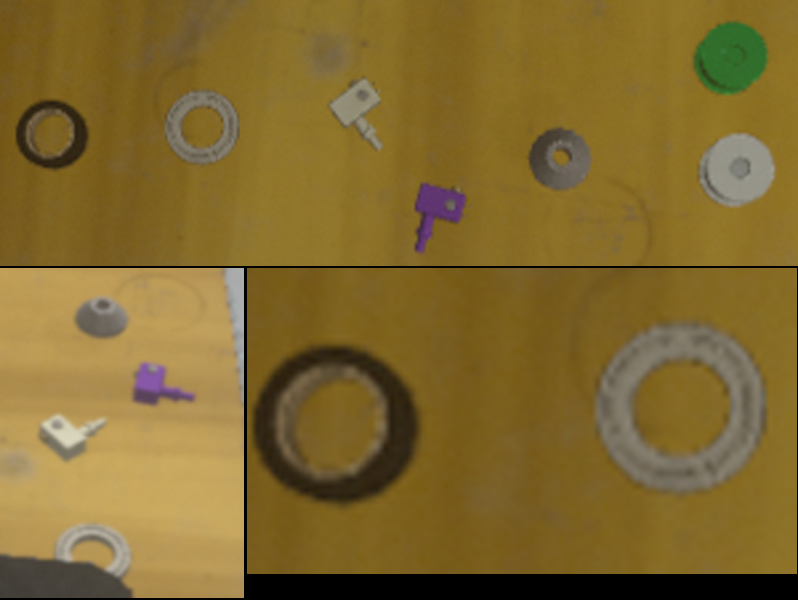

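The pale ring (236,277) measures about 58 mm across and lies flat, so it is the gasket; the cone at (370,290) is only about 47 mm. The black roll at (180,280) is about 55 mm, so it is the tape. Next I'll measure positions from the masks.

```bash
cat > m.py <<'E'
from h import *
def mask(s,kind):
    h,S,v=cv2.split(cv2.cvtColor(s['pixels'],cv2.COLOR_BGR2HSV))
    if kind=='dark': m=v<75
    else: m=S<90
    return m.astype(np.uint8)*255
def blob(s,kind,u,v,r=24):
    f=4
    x0,y0=int(u-r),int(v-r)
    im=cv2.resize(s['pixels'][y0:y0+2*r,x0:x0+2*r],None,fx=f,fy=f,interpolation=cv2.INTER_CUBIC)
    m=mask({'pixels':im},kind)
    cs=cv2.findContours(m,cv2.RETR_EXTERNAL,cv2.CHAIN_APPROX_NONE)[0]
    c=max([c for c in cs],key=cv2.contourArea)
    m2=cv2.drawContours(np.zeros_like(m),[c],-1,255,-1)
    M=cv2.moments(c); g=lambda x,y:(x0+(x+.5)/f-.5,y0+(y+.5)/f-.5)
    return g(M['m10']/M['m00'],M['m01']/M['m00']),M['m00']/f/f,m2,g
def valve(s,u,v,r=20):
    c,A,m,g=blob(s,'pale',u,v,r)
    k=cv2.getStructuringElement(cv2.MORPH_ELLIPSE,(31,31))
    b=cv2.morphologyEx(m,cv2.MORPH_OPEN,k)
    cs=cv2.findContours(b,cv2.RETR_EXTERNAL,cv2.CHAIN_APPROX_NONE)[0]
    q=max(cs,key=cv2.contourArea); R=cv2.minAreaRect(q)
    W=[onz(s,*g(*p),10) for p in cv2.boxPoints(R)]
    e1,e2=W[1]-W[0],W[2]-W[1]
    if np.linalg.norm(e1)<np.linalg.norm(e2): L,Sh=e2,e1
    else: L,Sh=e1,e2
    bc=np.mean(W,0)
    return bc,onz(s,*c,9),L,Sh,A
E
python3 - <<'E'
from m import *
s=snap('top')
for n,k,u,v,z,r in [('tape','dark',180,280,9.5,24),('gasket','pale',236,277,4.5,24),('reel','pale',437,293,17.5,24),('mL','pale',240,203,2,23),('mM','pale',290,205,2,23),('mR','pale',337,202,2,23)]:
    c,A,_,_=blob(s,k,u,v,r); print(n,np.round(c,1),onz(s,*c,z).round(1),'D',round(2*(A/np.pi)**.5*2.08,1))
print('valve top',[np.round(x,1) for x in valve(s,293,272)])
d=snap('side')
print('valve side',[np.round(x,1) for x in valve(d,360,272,22)])
for n,k,u,v,z,r in [('reel','pale',373,185,17.5,20),('mM','pale',287,279,2,26),('mR','pale',287,245,2,26)]:
    c,A,_,_=blob(d,k,u,v,r); print('side',n,np.round(c,1),onz(d,*c,z).round(1))
E
```

```text
tape [179.  280.2] [432.5 355.4] D 53.5
gasket [235.6 277.3] [444.5 238.1] D 56.5
reel [436.5 293.5] [ 426.6 -178.9] D 56.7
mL [239.7 203. ] [606.  241.7] D 82.5
mM [290.1 205. ] [606.1 132.8] D 82.7
mR [336.7 201.8] [617.3  33. ] D 82.6
valve top [array([467.9, 118.5]), array([463.7, 116.6]), array([ 25.2, -25.4]), array([-17.9, -17.3]), np.float64(229.1)]
valve side [array([469.8, 115.3]), array([466. , 113.6]), array([-30.5,  36.1]), array([-18.5, -31.8]), np.float64(265.5)]
side reel [372.7 184.7] [ 428.9 -181.9]
side mM [285.2 278. ] [612.4 130. ]
side mR [285.1 245.5] [622.4  32.7]
```

>>> {"method": "send_rows", "body": {"twist": [[0,0,-0.112],[0,0,-0.112],[0,0,0],[0,0,0],[0,0,0],[0,0,0],[0,0,0]], "delta_pos": [[0,0,0],[0,0,0],[0,-5,0],[0,-5,0],[0,-5,0],[0,-5,0],[0,-5,0]], "claw": [1,1,1,1,1,1,1]}}

```text
time_s: 1.12
ee_pos: [138.8, 357.8, 198.5]
tool_rot: [180.0, 0.0, -180.0]
contact_force: [-0.2, 0.1, -0.3]
finger_gap: 87.8
finger_force: 0.0
```

>>> {"method": "send_rows", "body": {"twist": [[0,0,0],[0,0,0],[0,0,0],[0,0,0],[0,0,0],[0,0,0],[0,0,0],[0,0,0]], "delta_pos": [[-5,0,0],[-5,0,0],[-5,0,0],[-5,0,0],[-5,-0.2,0],[-4.4,0,0],[0,0,5],[0,0,5]], "claw": [1,1,1,1,1,1,1,1]}}

```text
time_s: 2.12
ee_pos: [433.6, 357.5, 97.6]
tool_rot: [179.9, 0.1, 180.0]
contact_force: [-0.1, 0.2, -0.6]
finger_gap: 87.5
finger_force: 0.0
```

Run:
```python
from h import *
a=snap('top');d=snap('side')
print(ctrl.read_state()['ee_pos'])
p=proj(a,[432,355,20])[0];q=proj(d,[432,355,20])[0];print(p,q)
def crop(s,p,w=60):
    x=int(np.clip(p[0]-w,0,640-2*w));y=int(np.clip(p[1]-w,0,480-2*w));return cv2.resize(s['pixels'][y:y+2*w,x:x+2*w],(390,390),interpolation=cv2.INTER_CUBIC)
cv2.imwrite('pics/c2.png',np.hstack([crop(a,p),crop(d,q)]))
```

```text
[429.9595281  354.88383982  93.89211735]
[177.91363509 279.74184858] [378.20536649 371.86614388]
```

View pics/c2.png

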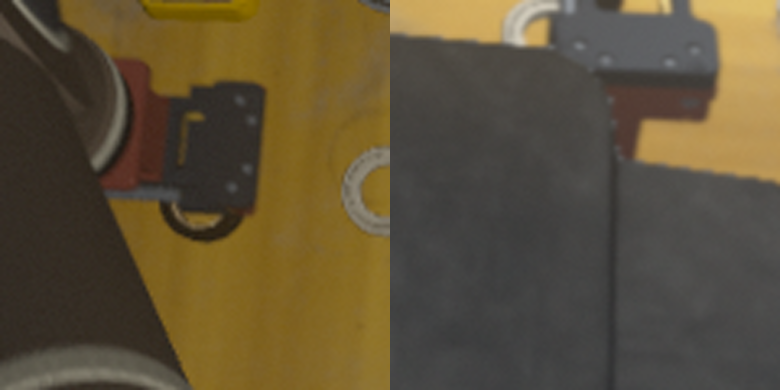

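The top crop shows the gripper over the black roll, with the roll's lower edge visible at crop (205,225). The machine hides it in the side view. I'll descend and grip.

>>> {"method": "send_rows", "body": {"twist": [[0,0,0],[0,0,0],[0,0,0],[0,0,0],[0,0,0],[0,0,0],[0,0,0],[0,0,0]], "delta_pos": [[0,0,4],[0,0,3.5],[0,0,1.5],[0,0,0.4],[0,0,0],[0,0,0],[0,0,0],[0,0,0]], "claw": [1,1,1,1,1,0,0,0]}}

```text
time_s: 3.22
ee_pos: [432.9, 357.6, 5.0]
tool_rot: [180.0, 0.0, -180.0]
contact_force: [0.9, 0.2, -0.2]
finger_gap: 61.2
finger_force: 0.0
```

>>> {"method": "send_rows", "body": {"twist": [[0,0,0],[0,0,0],[0,0,0],[0,0,0],[0,0,0]], "delta_pos": [[0,0,0],[0,0,0],[0,0,0],[0,0,-3],[0,0,-3]], "claw": [0,0,0,0,0]}}

```text
time_s: 3.85
ee_pos: [432.5, 357.2, 64.9]
tool_rot: [-180.0, -0.0, -180.0]
contact_force: [-0.6, -0.0, -0.3]
finger_gap: 11.0
finger_force: 0.0
```

Run:
```python
from h import *
a=snap('top'); print(ctrl.read_state()['finger_gap'])
cv2.imwrite('pics/c3.png',cv2.resize(a['pixels'][220:340,110:270],(800,600),interpolation=cv2.INTER_CUBIC))
```

```text
7.13311008429992
```

View pics/c3.png

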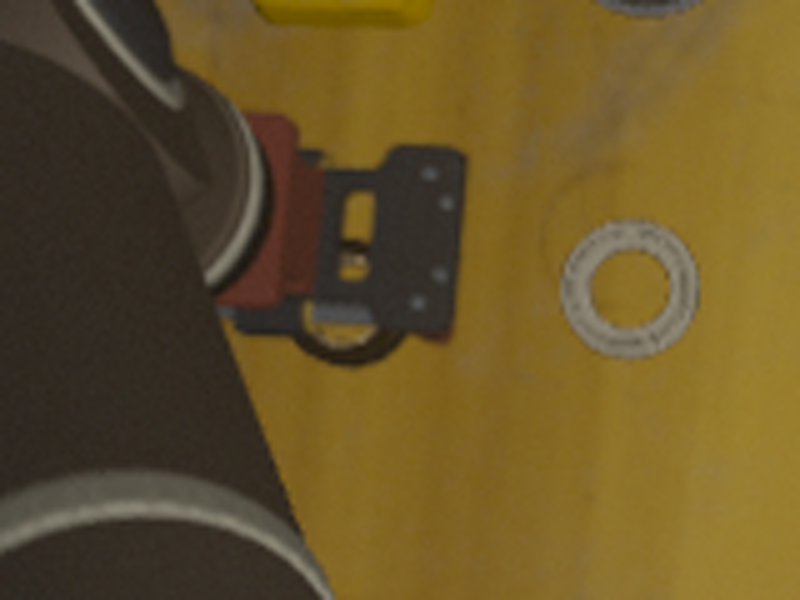

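>>> {"method": "send_rows", "body": {"twist": [[0,0,0],[0,0,0],[0,0,0],[0,0,0]], "delta_pos": [[0,0,-3],[0,-4,0],[-0.6,-4,0],[-0.6,-4,0]], "claw": [1,1,1,1]}}

```text
time_s: 4.4
ee_pos: [444.9, 236.4, 94.6]
tool_rot: [180.0, 0.0, -180.0]
contact_force: [0.8, -1.5, -0.3]
finger_gap: 44.2
finger_force: 0.0
```

Run:
```python
from m import *
s=snap('top')
c,A,m,g=blob(s,'dark',180,280,20); print('tape',np.round(c,1),onz(s,*c,9.5).round(1),A)
cv2.imwrite('pics/c4.png',cv2.resize(s['pixels'][220:340,110:270],(800,600),interpolation=cv2.INTER_CUBIC))
print(ctrl.read_state()['ee_pos'])
```

```text
tape [179.5 279.5] [434.  354.4] 1580.0625
[445.73763994 230.14408728  94.54209681]
```

View pics/c4.png

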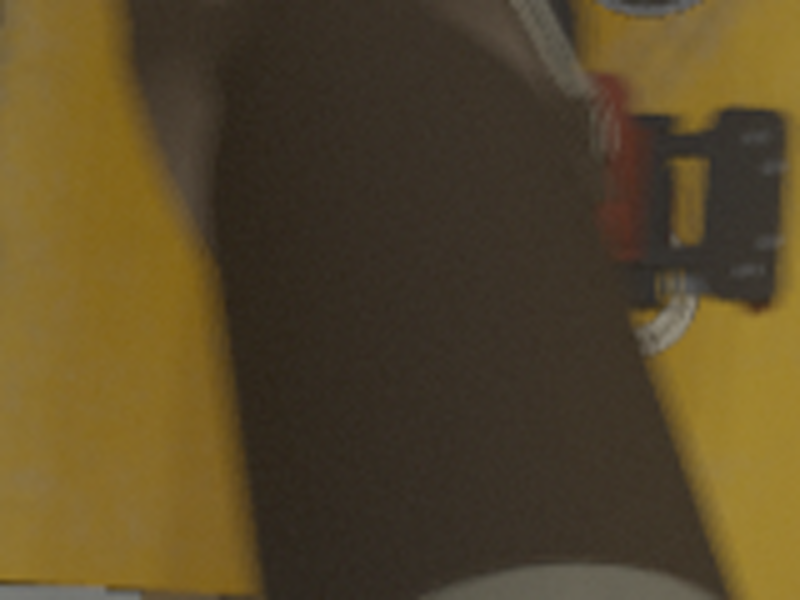

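>>> {"method": "send_rows", "body": {"twist": [[0,0,0],[0,0,0],[0,0,0],[0,0,0],[0,0,0],[0,0,0]], "delta_pos": [[0,-4,-1],[0,-4,-1],[0,-4,-1],[0,-4,-1],[0,0,0],[0,0,0]], "claw": [1,1,1,1,1,1]}}

```text
time_s: 5.2
ee_pos: [444.9, 78.2, 134.5]
tool_rot: [180.0, 0.0, -180.0]
contact_force: [0.2, 0.5, -0.3]
finger_gap: 87.7
finger_force: 0.0
```

Run:
```python
from m import *
s=snap('top'); e=ctrl.read_state()['ee_pos']
c,A,m,g=blob(s,'dark',180,280,20); print('tape',np.round(c,1),onz(s,*c,9.5).round(1),A)
c,A,m,g=blob(s,'pale',236,277,20); print('gasket',np.round(c,1),onz(s,*c,4.5).round(1),A)
print(e,proj(s,[e,e+[0,0,80.],e+[0,0,200.]]))
cv2.imwrite('pics/c5.png',s['pixels'])
```

```text
tape [179.  280.2] [432.5 355.4] 504.375
gasket [235.6 277.3] [444.5 238.1] 582.0625
[444.76491551  78.57355367 134.33113253] [[310.57805944 270.98335063]
 [309.6417711  263.92310738]
 [307.92638443 250.98042696]]
```

View pics/c5.png

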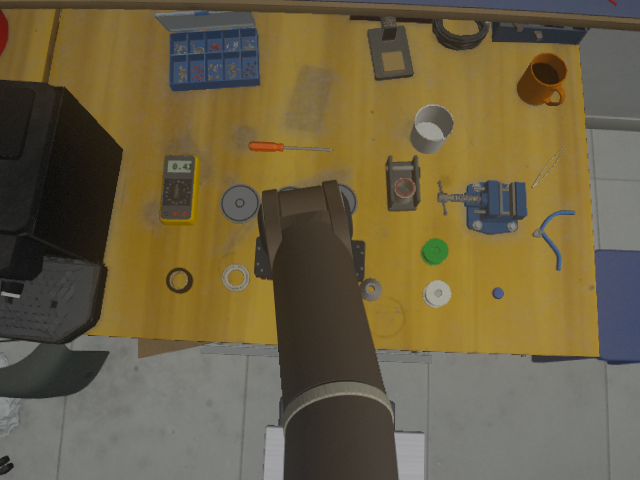

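The tape has not moved (179,280), so the fingers missed it. The cause is not clear yet. I'll try the gasket next, checking the gap at each stage.

>>> {"method": "send_rows", "body": {"twist": [[0,0,0],[0,0,0],[0,0,0],[0,0,0],[0,0,0],[0,0,0],[0,0,0],[0,0,0]], "delta_pos": [[0,5,0],[0,5,0],[0,4,2],[0,2,3],[0,0,4],[0,0,3],[0,0,1.2],[0,0,0]], "claw": [1,1,1,1,1,1,1,1]}}

```text
time_s: 6.25
ee_pos: [444.2, 237.9, 2.0]
tool_rot: [-180.0, -0.1, -179.9]
contact_force: [-0.5, 0.2, -0.0]
finger_gap: 88.3
finger_force: 0.0
```

>>> {"method": "send_rows", "body": {"twist": [[0,0,0],[0,0,0],[0,0,0],[0,0,0],[0,0,0],[0,0,0]], "delta_pos": [[0,0,0],[0,0,0],[0,0,0],[0,0,0],[0,0,0],[0,0,0]], "claw": [0,0,0,0,0,0]}}

```text
time_s: 7.0
ee_pos: [444.8, 237.5, 2.6]
tool_rot: [180.0, 0.0, -180.0]
contact_force: [0.3, 0.3, 0.3]
finger_gap: 31.3
finger_force: 0.0
```

Run:
```python
from m import *
s=snap('top');d=snap('side'); st=ctrl.read_state();e=st['ee_pos']
print(st['finger_gap'],st['finger_force'],proj(s,[e,[0,0,0]]),proj(d,[e]))
a=cv2.resize(s['pixels'][220:320,180:300],(480,400),interpolation=cv2.INTER_CUBIC)
b=cv2.resize(d['pixels'][210:360,310:430],(320,400),interpolation=cv2.INTER_CUBIC)
cv2.imwrite('pics/c6.png',np.hstack([a,b]))
```

```text
23.55245167566821 0.0 [[236.02057703 277.34225379]
 [341.72783619 507.32905822]] [[368.62348928 323.2002093 ]]
```

View pics/c6.png

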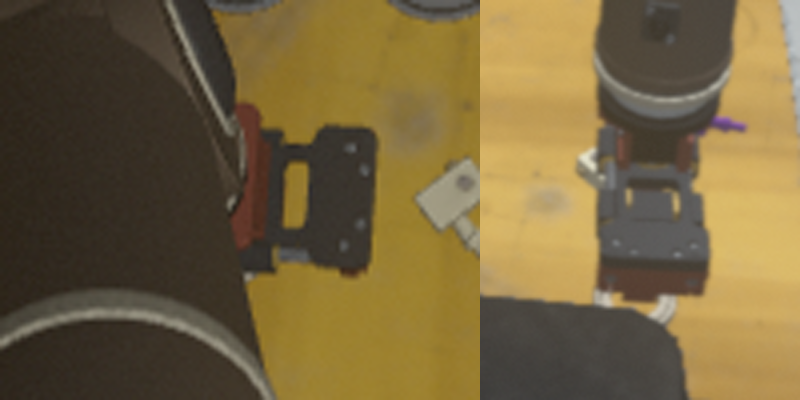

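>>> {"method": "send_rows", "body": {"twist": [[0,0,0],[0,0,0],[0,0,0],[0,0,0],[0,0,0],[0,0,0]], "delta_pos": [[0,0,0],[0,0,0],[0,0,0],[0,0,0],[0,0,0],[0,0,0]], "claw": [0,0,0,0,0,0]}}

```text
time_s: 7.85
ee_pos: [444.8, 237.5, 2.5]
tool_rot: [180.0, 0.0, -180.0]
contact_force: [0.2, -0.2, -0.1]
finger_gap: 0.6
finger_force: 0.0
```

>>> {"method": "send_rows", "body": {"twist": [[0,0,0],[0,0,0],[0,0,0],[0,0,0]], "delta_pos": [[0,0,0.2],[0,0,0.2],[0,0,0.2],[0,0,0]], "claw": [0,0,0,0]}}

```text
time_s: 8.35
ee_pos: [444.7, 237.4, -3.7]
tool_rot: [-180.0, -0.0, -180.0]
contact_force: [-0.1, 0.5, -0.4]
finger_gap: 0.7
finger_force: 0.0
```

The fingertips met nothing at TCP z = -3.7, so the reported TCP must lie below the real fingertips. I'll probe downward gently.

>>> {"method": "send_rows", "body": {"twist": [[0,0,0],[0,0,0],[0,0,0],[0,0,0],[0,0,0]], "delta_pos": [[0,0,0.2],[0,0,0.2],[0,0,0.2],[0,0,0.2],[0,0,0]], "claw": [0,0,0,0,0]}}

```text
time_s: 8.98
ee_pos: [444.7, 237.4, -11.6]
tool_rot: [-180.0, -0.0, -180.0]
contact_force: [-0.6, -1.2, 0.2]
finger_gap: 0.8
finger_force: 0.0
```

>>> {"method": "send_rows", "body": {"twist": [[0,0,0],[0,0,0],[0,0,0],[0,0,0],[0,0,0]], "delta_pos": [[0,0,0.2],[0,0,0.2],[0,0,0.2],[0,0,0.2],[0,0,0]], "claw": [0,0,0,0,0]}}

```text
time_s: 9.6
ee_pos: [444.7, 237.4, -19.7]
tool_rot: [-180.0, -0.0, -180.0]
contact_force: [0.0, 0.2, -0.3]
finger_gap: 0.4
finger_force: 0.0
```

>>> {"method": "send_rows", "body": {"twist": [[0,0,0],[0,0,0],[0,0,0],[0,0,0]], "delta_pos": [[0,0,0.2],[0,0,0.2],[0,0,0.2],[0,0,0]], "claw": [0,0,0,0]}}

```text
time_s: 10.1
ee_pos: [444.9, 237.5, -23.8]
tool_rot: [180.0, 0.0, 180.0]
contact_force: [-6.9, -3.8, 23.4]
finger_gap: -0.0
finger_force: 12.2
```

>>> {"method": "send_rows", "body": {"twist": [[0,0,0],[0,0,0],[0,0,0],[0,0,0],[0,0,0],[0,0,0],[0,0,0]], "delta_pos": [[0,0,-3],[0,-3,0],[0,-3,0],[0,0,2.4],[0,0,0.2],[0,0,0.2],[0,0,0]], "claw": [0,0,0,0,0,0,0]}}

```text
time_s: 10.98
ee_pos: [445.0, 178.0, -23.1]
tool_rot: [180.0, 0.0, -179.9]
contact_force: [0.5, 0.5, 0.6]
finger_gap: 0.3
finger_force: 0.0
```

Run:
```python
from m import *
d=snap('side');e=ctrl.read_state()['ee_pos']
c,A,_,_=blob(d,'pale',370,322,24);print(c,A,onz(d,*c,4.5),e)
print(proj(d,[e,[e[0],e[1],0]]))
cv2.imwrite('pics/c7.png',cv2.resize(d['pixels'][230:350,300:460],(800,600),interpolation=cv2.INTER_CUBIC))
```

```text
(365.3164364102155, 329.146961900203) 1175.09375 [451.292301   253.43992228] [445.05224179 177.97556325 -23.0655599 ]
[[367.05966246 307.89318864]
 [367.865471   300.15517739]]
```

View pics/c7.png

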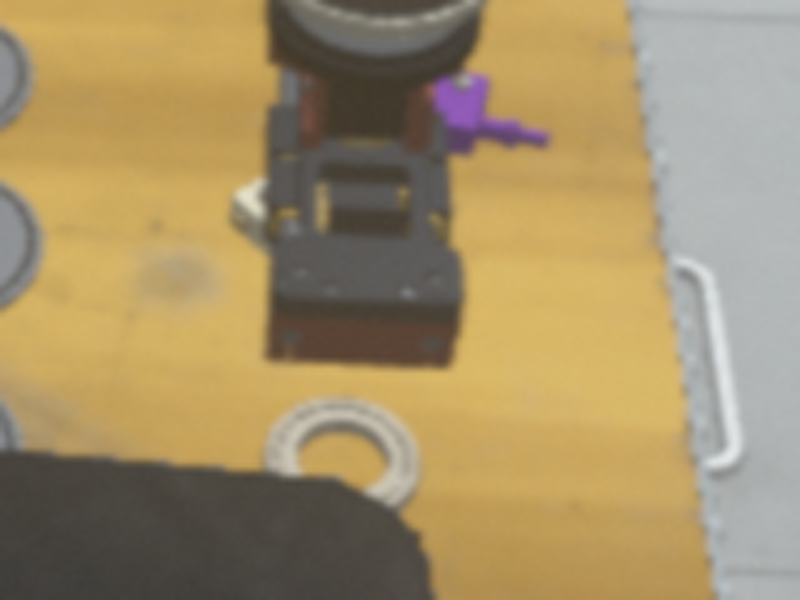

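>>> {"method": "send_rows", "body": {"twist": [[0,0,0],[0,0,0],[0,0,0],[0,0,0],[0,0,0]], "delta_pos": [[0,0,0.2],[0,0,0.2],[0,0,0.1],[0,0,0.1],[0,0,0]], "claw": [0,0,0,0,0]}}

```text
time_s: 11.65
ee_pos: [445.3, 178.1, -24.2]
tool_rot: [179.8, 0.1, 180.0]
contact_force: [-19.3, -7.9, 78.1]
finger_gap: 0.7
finger_force: 39.2
```

The bench is met at reported z ≈ -23.5, so the fingers are effectively about 23.5 mm shorter than reported. I'll apply that offset and grip the gasket.

>>> {"method": "send_rows", "body": {"twist": [[0,0,0],[0,0,0],[0,0,0],[0,0,0],[0,0,0],[0,0,0],[0,0,0],[0,0,0]], "delta_pos": [[0,0,-6],[0,3,0],[0,3,0],[0,0,0],[0,0,0],[0,0,0],[0,0,0],[0,0,0]], "claw": [1,1,1,1,1,1,1,1]}}

```text
time_s: 12.65
ee_pos: [444.9, 237.0, 30.5]
tool_rot: [-180.0, -0.0, 180.0]
contact_force: [0.7, -0.3, -0.3]
finger_gap: 77.1
finger_force: 0.0
```

>>> {"method": "send_rows", "body": {"twist": [[0,0,0],[0,0,0],[0,0,0],[0,0,0],[0,0,0],[0,0,0],[0,0,0],[0,0,0]], "delta_pos": [[0,0,2],[0,0,2],[0,0,1.2],[0,0,0],[0,0,0],[0,0,0],[0,0,0],[0,0,0]], "claw": [1,1,1,0,0,0,0,0]}}

```text
time_s: 13.65
ee_pos: [445.2, 237.7, -20.9]
tool_rot: [180.0, 0.0, -180.0]
contact_force: [-0.6, -1.1, 5.8]
finger_gap: 55.7
finger_force: 30.0
```

>>> {"method": "send_rows", "body": {"twist": [[0,0,0],[0,0,0],[0,0,0],[0,0,0],[0,0,0],[0,0,0],[0,0,0],[0,0,0]], "delta_pos": [[0,0,-4],[0,0,-4],[-3.4,-4,0],[-3.5,-4.1,0],[-3.5,-4.1,0],[-3.4,-4.1,0],[-3.4,-4.1,0],[0,0,2]], "claw": [0,0,0,0,0,0,0,0]}}

```text
time_s: 14.65
ee_pos: [620.3, 28.1, 39.6]
tool_rot: [-179.9, 0.3, 179.6]
contact_force: [-0.8, 0.5, -1.0]
finger_gap: 56.3
finger_force: 30.0
```

>>> {"method": "send_rows", "body": {"twist": [[0,0,0],[0,0,0],[0,0,0],[0,0,0],[0,0,0],[0,0,0],[0,0,0],[0,0,0]], "delta_pos": [[0,0,2],[0,0,2],[0,0,1],[0,0,0.5],[0,0,0],[0,0,0],[0,0,0],[0,0,0]], "claw": [0,0,0,0,0,1,1,1]}}

```text
time_s: 15.65
ee_pos: [617.0, 33.5, -16.2]
tool_rot: [180.0, 0.0, -180.0]
contact_force: [-0.0, 1.0, -0.2]
finger_gap: 82.7
finger_force: 0.0
```

>>> {"method": "send_rows", "body": {"twist": [[0,0,0],[0,0,0],[0,0,0],[0,0,0],[0,0,0],[0,0,0],[0,0,0],[0,0,0]], "delta_pos": [[0,0,-6],[2.6,4.6,-2],[2.6,4.6,0],[2.6,4.6,0],[2.6,4.6,0],[2.7,4.6,0],[2.7,4.6,0],[2.7,4.6,0]], "claw": [1,1,1,1,1,1,1,1]}}

```text
time_s: 16.65
ee_pos: [430.9, 356.9, 63.8]
tool_rot: [180.0, 0.0, -180.0]
contact_force: [0.7, 1.2, -0.0]
finger_gap: 87.9
finger_force: 0.0
```

>>> {"method": "send_rows", "body": {"twist": [[0,0,0],[0,0,0],[0,0,0],[0,0,0],[0,0,0],[0,0,0],[0,0,0],[0,0,0]], "delta_pos": [[0,0,0],[0,0,3],[0,0,3],[0,0,2],[0,0,0.4],[0,0,0],[0,0,0],[0,0,0]], "claw": [1,1,1,1,1,0,0,0]}}

```text
time_s: 17.65
ee_pos: [432.2, 355.8, -19.6]
tool_rot: [179.9, 0.1, -180.0]
contact_force: [0.4, 0.0, 0.0]
finger_gap: 61.3
finger_force: 0.0
```

>>> {"method": "send_rows", "body": {"twist": [[0,0,0],[0,0,0],[0,0,0]], "delta_pos": [[0,0,0],[0,0,0],[0,0,0]], "claw": [0,0,0]}}

```text
time_s: 18.02
ee_pos: [432.0, 355.8, -19.9]
tool_rot: [180.0, 0.0, -180.0]
contact_force: [-0.6, -0.9, 6.1]
finger_gap: 52.1
finger_force: 30.0
```

>>> {"method": "send_rows", "body": {"twist": [[0,0,0],[0,0,0],[0,0,0],[0,0,0],[0,0,0],[0,0,0],[0,0,0],[0,0,0]], "delta_pos": [[0,0,-4],[0,0,-4],[-3.5,-4.4,0],[-3.5,-4.5,0],[-3.5,-4.5,0],[-3.5,-4.5,0],[-3.5,-4.4,0],[0,0,2]], "claw": [0,0,0,0,0,0,0,0]}}

```text
time_s: 19.02
ee_pos: [610.8, 126.4, 40.6]
tool_rot: [-179.9, 0.3, 179.6]
contact_force: [-0.7, 0.7, -1.4]
finger_gap: 51.9
finger_force: 30.0
```

>>> {"method": "send_rows", "body": {"twist": [[0,0,0],[0,0,0],[0,0,0],[0,0,0],[0,0,0],[0,0,0],[0,0,0],[0,0,0]], "delta_pos": [[0,0,2],[0,0,2],[0,0,1],[0,0,0.5],[0,0,0],[0,0,0],[0,0,0],[0,0,0]], "claw": [0,0,0,0,0,1,1,1]}}

```text
time_s: 20.02
ee_pos: [607.0, 132.6, -15.2]
tool_rot: [180.0, 0.0, -180.0]
contact_force: [-0.0, -0.3, 0.3]
finger_gap: 78.4
finger_force: 0.0
```

>>> {"method": "send_rows", "body": {"twist": [[0,0,0],[0,0,0],[0,0,0],[0,0,0],[0,0,-0.15],[0,0,-0.15],[0,0,-0.15],[0,0,-0.15]], "delta_pos": [[0,0,-6],[4.6,-0.5,-1],[4.6,-0.5,0],[4.6,-0.6,0],[0,0,0],[0,0,0],[0,0,0],[0,0,0]], "claw": [1,1,1,1,1,1,1,1]}}

```text
time_s: 21.02
ee_pos: [468.9, 116.5, 54.8]
tool_rot: [-180.0, 0.0, -145.3]
contact_force: [-0.4, 0.0, -0.3]
finger_gap: 88.0
finger_force: 0.0
```

>>> {"method": "send_rows", "body": {"twist": [[0,0,-0.15],[0,0,0],[0,0,0]], "delta_pos": [[0,0,0],[0,0,2],[0,0,0]], "claw": [1,1,1]}}

```text
time_s: 21.4
ee_pos: [468.0, 116.1, 33.8]
tool_rot: [180.0, -0.1, -137.0]
contact_force: [0.2, -0.2, -0.2]
finger_gap: 87.9
finger_force: 0.0
```

Run:
```python
from m import *
s=snap('top');d=snap('side');st=ctrl.read_state();e=st['ee_pos'];print(e,st['tool_rot'],st['qpos'].round(0) if hasattr(st['qpos'],'round') else st['qpos'])
for n,k,u,v,z in [('gasket','pale',337,201,8.5)]:
    pass
a=cv2.resize(s['pixels'][170:310,210:370],(457,400),interpolation=cv2.INTER_CUBIC)
b=cv2.resize(d['pixels'][210:330,250:410],(533,400),interpolation=cv2.INTER_CUBIC)[:,190:]
cv2.imwrite('pics/c8.png',np.hstack([a,b])); print(proj(d,[[469,117,18]]))
```

```text
[468.84356981 116.40037592  34.80834837] [ 1.79997392e+02 -1.37524824e-02 -1.37034693e+02] [-22.  23.   3. 120.  -2.  37. 115.]
[[356.13520851 270.99371665]]
```

View pics/c8.png

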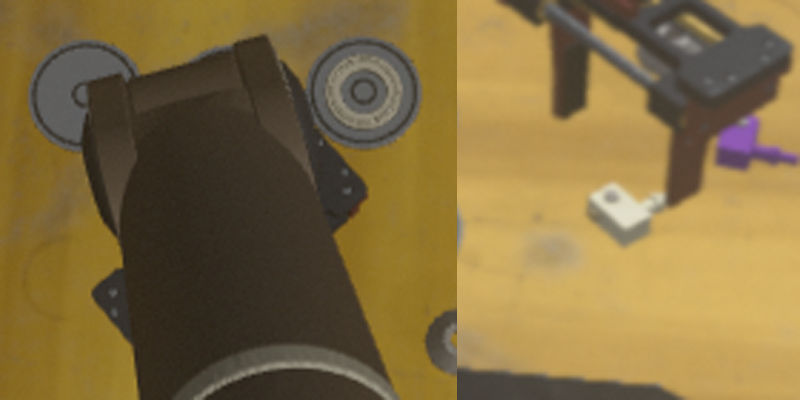

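The side view shows the fingers straddling the valve block at crop (618,212) along its long axis. The gasket sits centred on the right mat, at crop (363,92). I'll descend.

>>> {"method": "send_rows", "body": {"twist": [[0,0,0],[0,0,0],[0,0,0],[0,0,0],[0,0,0],[0,0,0],[0,0,0],[0,0,0]], "delta_pos": [[0,0,2],[0,0,2],[0,0,1.5],[0,0,0],[0,0,0],[0,0,0],[0,0,0],[0,0,0]], "claw": [1,1,1,0,0,0,0,0]}}

```text
time_s: 22.5
ee_pos: [469.0, 116.6, -20.2]
tool_rot: [-180.0, 0.0, -137.0]
contact_force: [-0.2, -0.0, 0.8]
finger_gap: 41.3
finger_force: 0.2
```

>>> {"method": "send_rows", "body": {"twist": [[0,0,0],[0,0,0],[0,0,0]], "delta_pos": [[0,0,0],[0,0,0],[0,0,0]], "claw": [0,0,0]}}

```text
time_s: 22.88
ee_pos: [468.9, 116.5, -20.3]
tool_rot: [180.0, 0.0, -137.0]
contact_force: [-0.5, 0.0, 5.2]
finger_gap: 35.7
finger_force: 30.0
```

>>> {"method": "send_rows", "body": {"twist": [[0,0,0],[0,0,0],[0,0,0],[0,0,0],[0,0,0],[0,0,0],[0,0,0],[0,0,0]], "delta_pos": [[0,0,-3],[0,0,-3],[-4,0,0],[-4,0,0],[-4,0,0],[-4,0,0],[-3.8,0,0],[0,0,1]], "claw": [0,0,0,0,0,0,0,0]}}

```text
time_s: 23.88
ee_pos: [615.2, 254.2, 29.3]
tool_rot: [-180.0, 0.1, -136.9]
contact_force: [0.6, -0.2, -0.6]
finger_gap: 35.5
finger_force: 30.0
```

>>> {"method": "send_rows", "body": {"twist": [[0,0,0],[0,0,0],[0,0,0],[0,0,0],[0,0,0],[0,0,0],[0,0,0],[0,0,0]], "delta_pos": [[0,0,2],[0,0,2],[0,0,0.5],[0,0,0],[0,0,0],[0,0,0],[0,0,0],[0,0,0]], "claw": [0,0,0,0,0,1,1,1]}}

```text
time_s: 24.88
ee_pos: [613.7, 251.5, -15.4]
tool_rot: [-180.0, 0.0, -137.0]
contact_force: [0.1, -0.3, -0.0]
finger_gap: 62.2
finger_force: 0.0
```

>>> {"method": "send_rows", "body": {"twist": [[0,0,0],[0,0,0],[0,0,0.15],[0,0,0.15],[0,0,0.15],[0,0,0.15],[0,0,0.15],[0,0,0]], "delta_pos": [[0,0,-3],[0,0,-5],[0,0,0],[0,0,0],[0,0,0],[0,0,0],[0,0,0],[0,0,0]], "claw": [1,1,1,1,1,1,1,1]}}

```text
time_s: 25.88
ee_pos: [613.6, 251.7, 64.5]
tool_rot: [-180.0, 0.0, -179.9]
contact_force: [-0.2, 0.8, 0.1]
finger_gap: 87.9
finger_force: 0.0
```

>>> {"method": "send_rows", "body": {"twist": [[0,0,0],[0,0,0],[0,0,0],[0,0,0],[0,0,0],[0,0,0],[0,0,0],[0,0,0]], "delta_pos": [[2.3,-5.4,0],[2.3,-5.4,0],[2.3,-5.4,0],[2.3,-5.4,0],[2.3,-5.4,0],[2.3,-5.4,0],[2.3,-5.4,0],[2.5,-5.3,0]], "claw": [1,1,1,1,1,1,1,1]}}

```text
time_s: 26.88
ee_pos: [427.2, -181.3, 64.9]
tool_rot: [-180.0, 0.1, -179.7]
contact_force: [-0.2, -0.6, -0.2]
finger_gap: 87.6
finger_force: 0.0
```

Run:
```python
from m import *
s=snap('top');d=snap('side');e=ctrl.read_state()['ee_pos'];print(e)
c,A,_,_=blob(s,'dark',290,205,16);print('tape',np.round(c,1),A,onz(s,*c,13.5))
a=cv2.resize(s['pixels'][175:235,210:370],(798,300),interpolation=cv2.INTER_CUBIC)
b=cv2.resize(d['pixels'][130:230,300:430],(390,300),interpolation=cv2.INTER_CUBIC)
b2=cv2.resize(d['pixels'][220:345,240:340],(240,300),interpolation=cv2.INTER_CUBIC)
o=np.zeros((600,798,3),np.uint8);o[:300]=a;o[300:,:390]=b;o[300:,400:640]=b2
cv2.imwrite('pics/c9.png',o)
```

```text
[ 424.70691762 -185.47774069   65.02599866]
tape [290.2 203. ] 505.53125 [607.36462115 132.03624509]
```

View pics/c9.png

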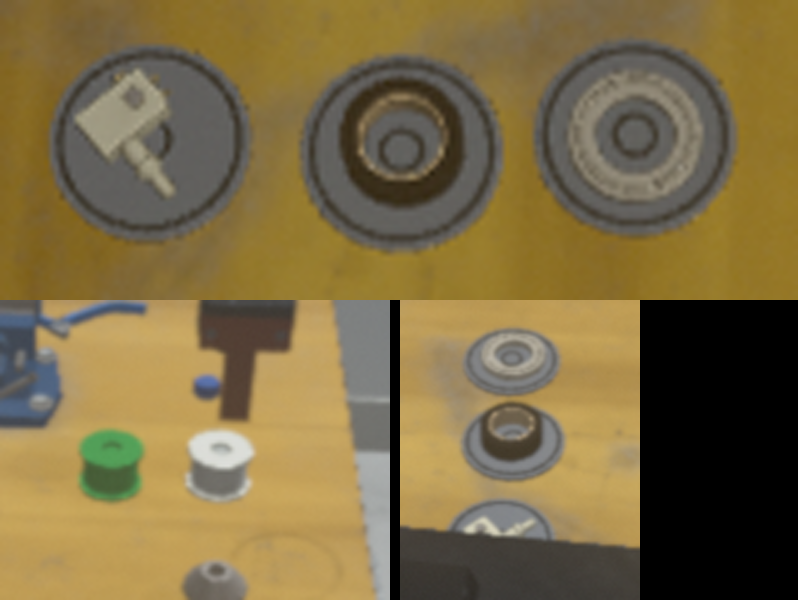

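The picture shows the valve within about 4 mm of the left mat's centre, the tape centred on the middle mat and the gasket centred on the right mat. The white reel is at side crop (218,465), under the gripper. Next I'll grip the reel.

>>> {"method": "send_rows", "body": {"twist": [[0,0,0],[0,0,0],[0,0,0],[0,0,0],[0,0,0],[0,0,0],[0,0,0],[0,0,0]], "delta_pos": [[0,0,2],[0,0,3],[0,0,2],[0,0,1],[0,0,0],[0,0,0],[0,0,0],[0,0,0]], "claw": [1,1,1,1,0,0,0,0]}}

```text
time_s: 27.98
ee_pos: [428.1, -179.5, -15.0]
tool_rot: [180.0, 0.0, -180.0]
contact_force: [-0.4, 1.8, 1.0]
finger_gap: 51.4
finger_force: 0.7
```

>>> {"method": "send_rows", "body": {"twist": [[0,0,0],[0,0,0],[0,0,0],[0,0,0],[0,0,0]], "delta_pos": [[0,0,0],[0,0,0],[0,0,0],[0,0,-4],[0,0,-4]], "claw": [0,0,0,0,0]}}

```text
time_s: 28.6
ee_pos: [426.8, -179.5, 64.9]
tool_rot: [180.0, -0.1, 180.0]
contact_force: [0.4, -0.1, -2.0]
finger_gap: 46.4
finger_force: 30.0
```

Run:
```python
from m import *
s=snap('top');d=snap('side');st=ctrl.read_state();e=st['ee_pos'];print(e,st['finger_gap'],st['moment'],st['contact_force'])
p=proj(s,[e])[0];q=proj(d,[e+[0,0,24]])[0];print(p,q)
f=lambda x,p:cv2.resize(x['pixels'][int(p[1])-40:int(p[1])+40,int(p[0])-40:int(p[0])+40],(400,400),interpolation=cv2.INTER_CUBIC)
cv2.imwrite('pics/c10.png',np.hstack([f(s,p),f(d,q)]))
```

```text
[ 429.80392863 -180.51537954   67.51926775] 46.66419264357209 [-0.00331535 -0.05621548  0.02979294] [ 0.5166025   0.28287463 -3.58715244]
[442.20642173 288.9736518 ] [374.69397558 159.34967623]
```

View pics/c10.png

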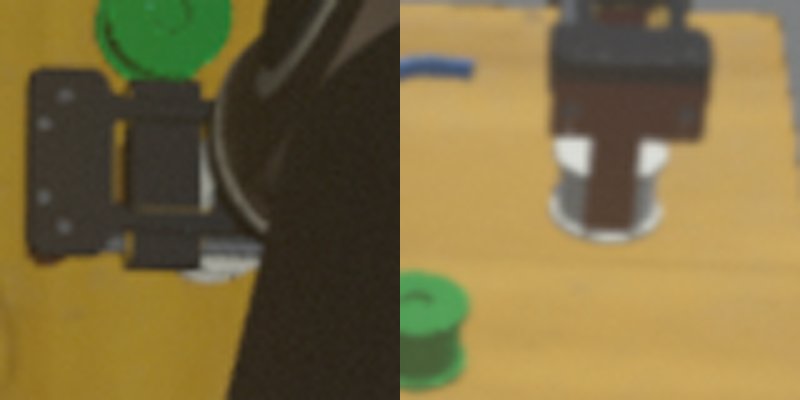

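The reel is held level between the fingers, at side crop (608,190), and centred on them to about 1–2 mm. I'll carry it to the tape.

>>> {"method": "send_rows", "body": {"twist": [[0,0,0],[0,0,0],[0,0,0],[0,0,0],[0,0,0],[0,0,0],[0,0,0],[0,0,0]], "delta_pos": [[-2,3.2,0],[-2.7,4.7,0],[-2.7,4.7,0],[-2.7,4.7,0],[-2.7,4.7,0],[-2.7,4.7,0],[-2.3,4.5,0],[0,0,0]], "claw": [0,0,0,0,0,0,0,0]}}

```text
time_s: 29.7
ee_pos: [605.6, 138.0, 62.3]
tool_rot: [179.9, -0.1, -179.6]
contact_force: [-0.5, -0.3, -2.7]
finger_gap: 46.6
finger_force: 30.0
```

>>> {"method": "send_rows", "body": {"twist": [[0,0,0],[0,0,0],[0,0,0],[0,0,0],[0,0,0]], "delta_pos": [[0,0,0],[0,0,2],[0,0,2],[0,0,0.5],[0,0,0]], "claw": [0,0,0,0,0]}}

```text
time_s: 30.32
ee_pos: [605.4, 131.8, 19.1]
tool_rot: [-180.0, -0.1, 180.0]
contact_force: [-0.1, 0.1, -2.4]
finger_gap: 46.8
finger_force: 30.0
```

>>> {"method": "send_rows", "body": {"twist": [[0,0,0],[0,0,0],[0,0,0],[0,0,0]], "delta_pos": [[-0.1,0,0.5],[0,0,0.4],[0,0,0.2],[0,0,0]], "claw": [0,0,0,0]}}

```text
time_s: 30.82
ee_pos: [606.6, 132.5, 8.4]
tool_rot: [-180.0, -0.0, -180.0]
contact_force: [0.4, -0.2, -2.2]
finger_gap: 46.7
finger_force: 30.0
```

>>> {"method": "send_rows", "body": {"twist": [[0,0,0],[0,0,0],[0,0,0]], "delta_pos": [[0,0,0.1],[0,0,0.05],[0,0,0]], "claw": [0,0,0]}}

```text
time_s: 31.2
ee_pos: [607.2, 132.6, 7.5]
tool_rot: [180.0, 0.1, -180.0]
contact_force: [0.4, -0.4, -0.2]
finger_gap: 46.8
finger_force: 30.0
```

Contact has begun, with the reel's weight taken off the gripper. I'll release and retreat.

>>> {"method": "send_rows", "body": {"twist": [[0,0,0],[0,0,0],[0,0,0],[0,0,0],[0,0,0],[0,0,0],[0,0,0],[0,0,0]], "delta_pos": [[0,0,0],[0,0,0],[0,0,0],[0,0,0],[0,0,0],[0,0,-3],[0,0,-4],[0,0,-4]], "claw": [1,1,1,1,1,1,1,1]}}

```text
time_s: 32.2
ee_pos: [606.5, 132.4, 118.0]
tool_rot: [-180.0, -0.0, -180.0]
contact_force: [0.9, 1.0, 0.4]
finger_gap: 87.9
finger_force: 0.0
```

>>> {"method": "send_rows", "body": {"twist": [[0,0,0],[0,0,0],[0,0,0],[0,0,0],[0,0,0],[0,0,0],[0,0,0],[0,0,0]], "delta_pos": [[3,-3,0],[3,-5,0],[3,-5,0],[3,-5,0],[2,-5,0],[1,-4,0],[0,-2,0],[0,0,0]], "claw": [1,1,1,1,1,1,1,1]}}

```text
time_s: 33.2
ee_pos: [456.6, -159.0, 117.2]
tool_rot: [-180.0, 0.0, 179.8]
contact_force: [0.1, 0.7, 0.4]
finger_gap: 87.8
finger_force: 0.0
```

Run:
```python
from m import *
s=snap('top');d=snap('side');st=ctrl.read_state();print(st['time_s'],st['ee_pos'])
a=cv2.resize(s['pixels'][150:240,150:430],(798,256),interpolation=cv2.INTER_CUBIC)
b=cv2.resize(d['pixels'][220:345,210:370],(430,336),interpolation=cv2.INTER_CUBIC)
o=np.zeros((596,798,3),np.uint8);o[:256]=a;o[260:,:430]=b
cv2.imwrite('pics/c11.png',o)
for P in [[607,132.5,4+19+35],[607,132.5,23]]: print(proj(s,[P]),proj(d,[P]))
for z0,u,v in [(4+19+35,290,196)]:
    h,S,V=cv2.split(cv2.cvtColor(s['pixels'],cv2.COLOR_BGR2HSV))
    m=((S<60)&(V>150)).astype(np.uint8); w=m[180:215,270:312]; M=cv2.moments(w,True); c=(270+M['m10']/M['m00'],180+M['m01']/M['m00']); print('reel',c,M['m00'],onz(s,*c,55))
```

```text
33.3 [ 456.80833555 -156.73545671  116.93673083]
[[288.76656029 197.37178887]] [[286.83741223 259.212608  ]]
[[289.70836347 201.95415807]] [[287.40544513 271.74192197]]
reel (289.56944444444446, 198.97222222222223) 432.0 [604.50379311 130.87714019]
```

View pics/c11.png

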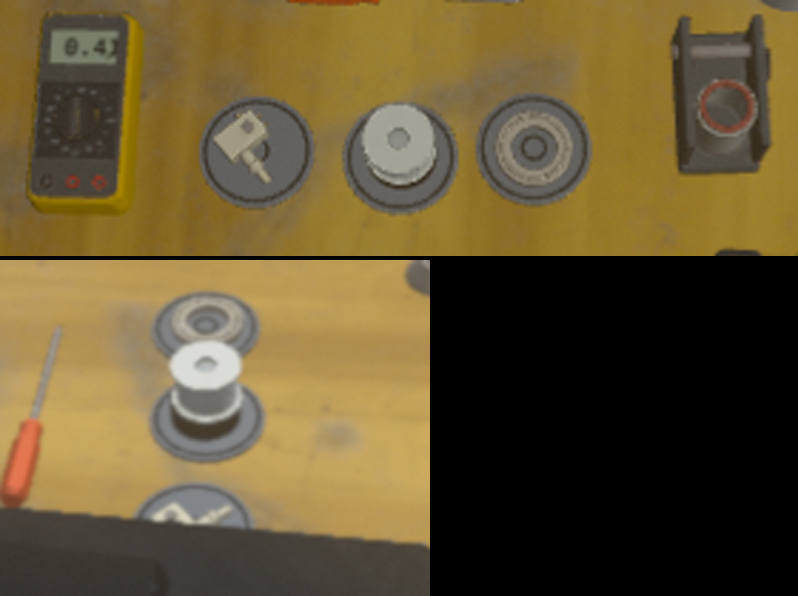

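The reel stands level on the tape, with its top centre at about (289.7,198.9) against (288.8,197.4) expected, or about 3 mm off. The gasket, valve, brew group and multimeter are all in place, so I'm handing in.

```bash
python3 -c "
from workcell import ctrl
print(ctrl.hand_in())"
```

```text
the job is handed in; nothing more can be done
None
```

I handed the job in at about 33 s: gasket on the right mat beside the brew group, valve on the left mat beside the multimeter, and tape on the middle mat with the reel on top. By the last pictures each is within about 5 mm of centre and released, and the brew group and multimeter were not touched; the hand-in gave no verdict.

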